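# Shut the offcut box's flap, release its two catches and hold the gate wide

## Robot

A 6-joint arm with a two-finger parallel gripper is mounted at the origin on the work surface. World frame = base frame: x ahead of the robot, y to its left, z up, the work surface at z = 0. Lengths are in m, angles in degrees, forces in N, time in s.
With the tool pointing down it reaches from about 0.4 to 0.825 m from the base axis. Payload 7 kg.
Tool frame: the origin (TCP) lies midway between the tips of the shut fingers; the grasp point (between the pads) lies 19 mm behind it; z points along the fingers, y is the direction in which the jaws open and shut (so a half turn about z gives the same grasp; the last joint's range is limited). The gripper opens to 88 mm and grips with 3 to 60 N. Pads are 19 mm wide; open, the fingers measure 130 mm over their backs; the gripper's body (78 mm by 193 mm) begins 47 mm behind the grasp point.
Start: joints at [-54.139, 20.546, 0.682, 0, -70.136, -16.507], TCP at [0.224, -0.637, 0.227] pointing down, gripper open.
Joint ranges: [-176.03, 176.03], [-82.01, 121.73], [-58.28, 71.71], [-173.87, 95.51], [-174.79, -0.11], [-173.66, 173.66]. Speed limits (degrees/s): [136.94, 136.94, 172.46, 180, 180, 180].

## Interface

Orientations are given as [roll, pitch, yaw] about the fixed x, y, z axes, in that order (R = Rz(yaw) Ry(pitch) Rx(roll)).
In Python, from plant import sensors, viewer, r gives the robot as it stands. The module is installed in compiled form; this text tells all that it offers.
- The arm moves only by the shell command python3 -m handwheel 'ROWS' [OPENING] [FORCE]. ROWS is JSON, one flat list of numbers, 6 for each row, row after row: the shift along the world's x, y, z in cm, then the turn, a rotation vector about the world's x, y, z in rad. In form: [tx, ty, tz, wx, wy, wz, tx, ty, tz, wx, wy, wz, ...]. A call has 1 to 8 rows; each row is the pose to reach, as a shift and turn from the pose measured when the call began; what a row does not reach only later rows make up. A row lasts 1/10 s, in which the tool goes at most 50 mm and 8.59 degrees, less where a joint would pass 70% of its speed; a pose out of reach is approached as far as the arm can. A call with a gripper value outside its range is refused whole. OPENING is the closure in counts, from 0 (fully open) to 255 (shut), set as the call begins (- or left out, the last holds). The fingers move at their own pace and stop on an object; FORCE is the grip in N (left out, the last holds). Time passes only in rows, so rows that repeat a pose let the fingers close. It gives the time, the measured TCP pose, the force and the opening at its end, in the units of the state.
- sensors.get_state(): the state, without advancing time (a new reading comes with each control period).
- viewer.capture(name): name is "scene" or "top" or "wrist"; returns a dict with "img" (480x640x3 uint8, red, green, blue), "camera_matrix" (3x3 intrinsics, pixels), "k1" (the pictures are not rectified: a ray, as slopes to the right and down, at radius r is drawn at 1 + k1 r^2 times it, then the intrinsics apply), "camera_from_world" (4x4, takes a point from world to camera coordinates); the wrist camera has in their place "mount" (4x4, takes a point from camera to tool coordinates, whose origin is the TCP and whose axes are the flange's). Camera axes: x right, y down, z forward; pixel columns grow to the right and rows downward; lengths in m; the calibration is good to about 2 mm. A picture is of the moment at which its call begins: read the wrist's pose just before it. There is no depth.
- r.close_job(): hands the job in, once; it reports no verdict.
The state is a dict: "time_s": time; "joints": joint angles; "qd": joint speeds; "joint_torque": joint torques, N m; "tcp_pos": TCP position; "eef_rot": TCP orientation; "contact_force": force on the tool from outside, world axes, zero at the start; "moment": the same for the moment, N m; "gripper_width": finger opening in m.
Only numpy, scipy, OpenCV 4.12 (cv2) and the standard library are available. Lean on these libraries where they do the work, as an engineer would, in place of code of your own. Each camera call takes 0.05 s, during which the arm holds its last target.

## Task

Close the grey flap on top of the offcut box until its tab snaps behind the rim, so that no dust comes up. Then squeeze the red catch fully, after it the yellow catch, and with the orange post swing the green gate past its half-way click to about 80 degrees open. Finish while still holding the gate wide open by its post with the fingers (it springs back if let go), with the flap still shut, and leave the spindle, sanding block and glue bottle where they stand.

Things in the scene. Friction and masses are not known exactly. Their poses are not given: they have to be found in the camera images.
- hopper: Plywood offcut box fixed to the bench, 180 mm deep (x), 210 wide (y), 150 high. Origin: box centre on the bench surface, z up; the gate is on its -x side. A brown deck, top 150 mm up, runs along the front from x = -95 to -41 mm and carries the two catches at x = -65 mm, one at y = +48, the other at y = -48 mm (either way round); behind it is the mouth, covered by the flap.
- flap (a joint): Grey flap 111 x 184 x 6 mm over the mouth, hinged along y at box x = +78, z = 150 mm. Rad: 0 = shut, level (top face 156 mm up); positive = front edge raised; starts 0.5 to 0.95. Stiff hinge: stays where left, moves at under 2 N at the edge. From 12 to 6 mm above shut the edge needs 4 to 8 N, as the tab under it snaps past the sprung brass rim bar; it then rests on its stop at 0.
- flap_edge (a point): Point on the flap's outer (upper) face, 6 mm in from the middle of its free edge, 105 mm from the hinge. Moves with the flap; with the flap shut it is at box (-27, 0, 156) mm.
- red_catch: Red squeeze catch; origin on the deck top, axes as the box's. Two upright tabs 8 mm thick (y), 16 wide (x), 40 high. Fixed tab: y = +16 to +24 mm; sliding tab: y = -34 to -26 at joint 0 (58 mm over both), sliding to +y to y = -20 to -12 (44 mm over both). Fingers closing along y on the outer faces squeeze it. A steel hook arm on the sliding tab (top 7 mm above the deck) reaches over the gate.
- red_tab (a joint): Travel of the red sliding tab in m: 0 = hooked, 0.014 = fully squeezed. It moves at about 5 to 6 N, has no spring and stays where it is left. The hook is clear of its pin beyond 0.008.
- yellow_catch: Yellow squeeze catch, built exactly as the red one (same origin, axes and sizes), at the other place on the deck.
- yellow_tab (a joint): Travel of the yellow sliding tab, as red_tab.
- gate (a joint): Green gate on the front (14 mm thick, 180 long, top 128 mm up), rad: 0 = closed, stop at 1.65. Upright hinge at the box's -y end; the free +y end swings to -x, then -y (counter-clockwise from above). A spring closes it (0.14 to 0.38 N m); a click between about 0.4 and 1.0 rad must be pushed through, about 3 N at the post. Let go, it springs back to the click or shut. Each hook locks it.
- gate_hinge (a point): Point on the gate's hinge axis, at the gate's top edge: box (-106, -85, 128) mm.
- gate_post: Orange upright round post, 16 mm diameter, on top of the gate near its free end, from 128 to 215 mm up. Origin on its axis 190 mm up, a good height to pinch (at box (-114, 70, 190) mm when the gate is closed). It lies 155 mm along the gate from the hinge axis and 8 mm forward of it, and swings with the gate; it is a sleeve that also turns freely on its own axis.
- spindle: Bystander: turned wooden spindle, 52 mm foot diameter, 120 mm high, standing loose beside the box. Origin: centre of its foot.
- sanding_block: Bystander: cork sanding block, 110 x 60 x 36 mm, lying loose in front of the box to the left. Origin: centre of its underside.
- glue_bottle: Bystander: white glue bottle, 52 mm diameter, 140 mm high, standing loose on the box's right. Origin: centre of its foot.

How it is judged:
By the outcome, as a careful person would: the job done as asked, in the order asked, and still so for the second after the job is handed in, while the arm keeps its last pose, push and grip.
It also fails if it takes over 67 s, if anything falls off the work surface, if the arm or the gripper's body presses on something with over 40 N, if the wrist force passes 120 N, or if a joint passes its speed limit or range.

## Working session

There is one attempt and no reset: what is moved stays moved. The work goes in short steps, Python scripts to look and compute and a shell command to move; the robot and the scene stay as the last step left them, time stands still between calls to the robot, and variables do not carry over. Pictures are saved under pics/ and viewed, and the job is handed in when it is done.

```bash
ls; mkdir -p pics; cat > h.py <<'E'
import numpy as np,cv2
from plant import sensors,viewer,r
def cap(n,f):
    st=sensors.get_state()
    d=viewer.capture(n); cv2.imwrite('pics/'+f,d['img'][:,:,::-1])
    return st,d
E
python3 - <<'E'
from h import *
s=sensors.get_state()
for k in s: print(k,np.round(s[k],4))
import pickle
for n in ('scene','top','wrist'):
    st,d=cap(n,n+'0.png'); pickle.dump((st,d),open(n+'0.pkl','wb'))
    print(n,{k:np.round(v,4).tolist() for k,v in d.items() if k!='img'})
E
```

```text
pics
time_s 0.0
joints [-5.41368e+01  2.05914e+01  6.33100e-01 -2.10000e-02 -7.01354e+01
 -1.65075e+01]
qd [-0.0526 -0.0378 -0.1305  0.0137 -0.0997 -0.0468]
joint_torque [ 3.00000e-03 -5.82727e+01  2.93050e+01  6.99700e+00  6.80000e-03
 -1.00000e-04]
tcp_pos [ 0.2235 -0.6364  0.2256]
eef_rot [ 1.799045e+02 -7.700000e-03 -1.606514e+02]
contact_force [ 0.2096 -0.2056 -0.2262]
moment [ 0.0131 -0.0278 -0.0243]
gripper_width 0.0878
scene {'camera_matrix': [[490.5524, 0.0, 322.1536], [0.0, 490.5524, 239.1305], [0.0, 0.0, 1.0]], 'k1': -0.0802, 'camera_from_world': [[-0.2972, 0.9548, 0.0095, 0.1322], [0.7868, 0.2505, -0.5641, -0.4129], [-0.541, -0.1601, -0.8257, 1.4878], [0.0, 0.0, 0.0, 1.0]]}
top {'camera_matrix': [[551.297, 0.0, 321.4753], [0.0, 551.297, 235.6857], [0.0, 0.0, 1.0]], 'k1': -0.0266, 'camera_from_world': [[0.0161, -0.9998, -0.0105, 0.0557], [-0.9968, -0.0152, -0.078, 0.6204], [0.0778, 0.0118, -0.9969, 1.1806], [0.0, 0.0, 0.0, 1.0]]}
wrist {'camera_matrix': [[372.3933, 0.0, 313.2924], [0.0, 372.3933, 238.2256], [0.0, 0.0, 1.0]], 'k1': -0.0079, 'mount': [[-0.0013, -0.9684, -0.2493, 0.0667], [1.0, -0.0014, 0.0002, 0.0004], [-0.0006, -0.2493, 0.9684, -0.1588], [0.0, 0.0, 0.0, 1.0]]}
```

View pics/scene0.png

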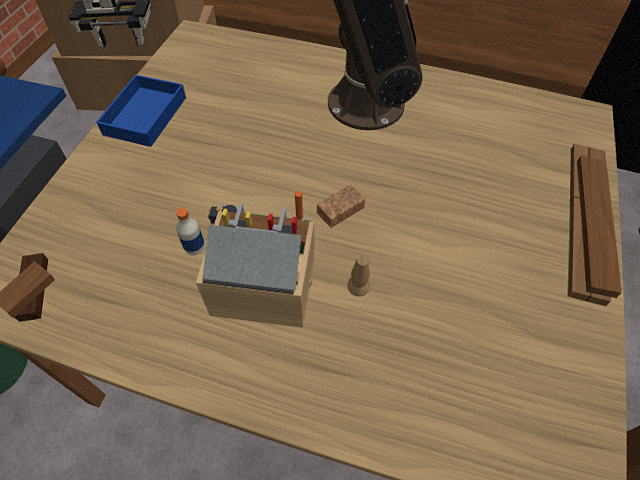

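View pics/top0.png

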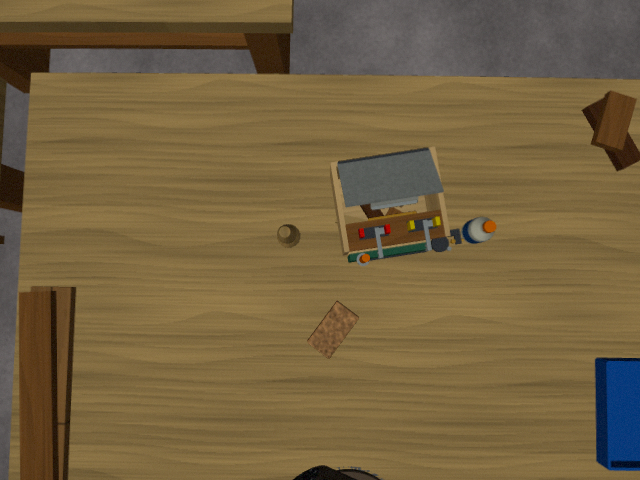

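View pics/wrist0.png

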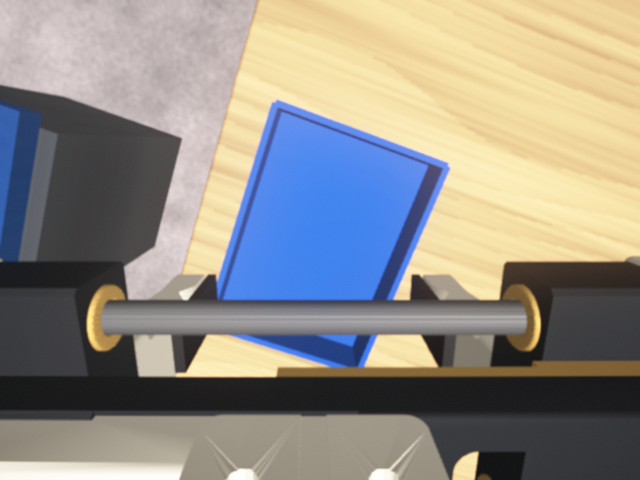

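The top view has the box at about (390,205), with red left and yellow right. The post is at (363,258), the bottle at (482,230), the spindle at (289,236) and the cork block at (333,330). Next I'll enlarge it.

```bash
python3 - <<'E'
import cv2
a=cv2.imread('pics/top0.png')[135:285,310:510]; cv2.imwrite('pics/topc.png',cv2.resize(a,None,fx=4,fy=4,interpolation=cv2.INTER_CUBIC))
a=cv2.imread('pics/scene0.png')[180:330,170:370]; cv2.imwrite('pics/scenec.png',cv2.resize(a,None,fx=4,fy=4,interpolation=cv2.INTER_CUBIC))
E
```

```text
(no output)
```

View pics/topc.png

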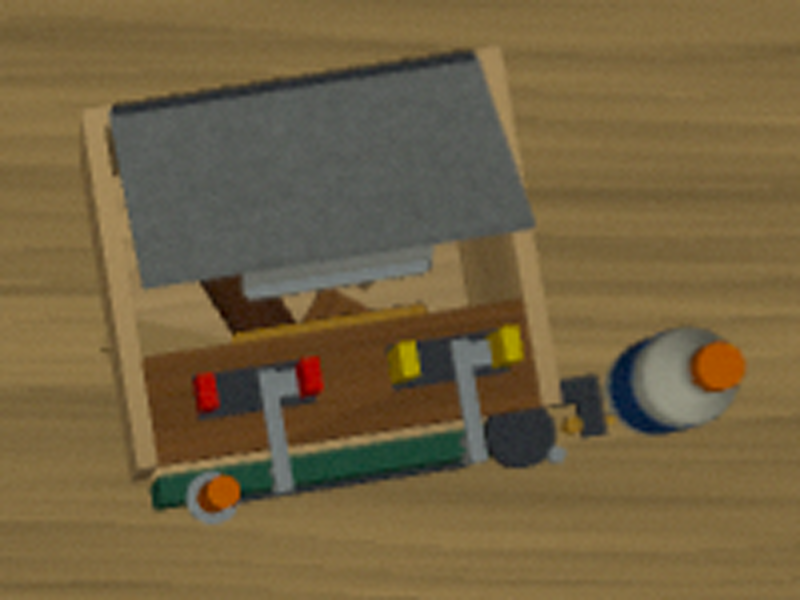

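View pics/scenec.png

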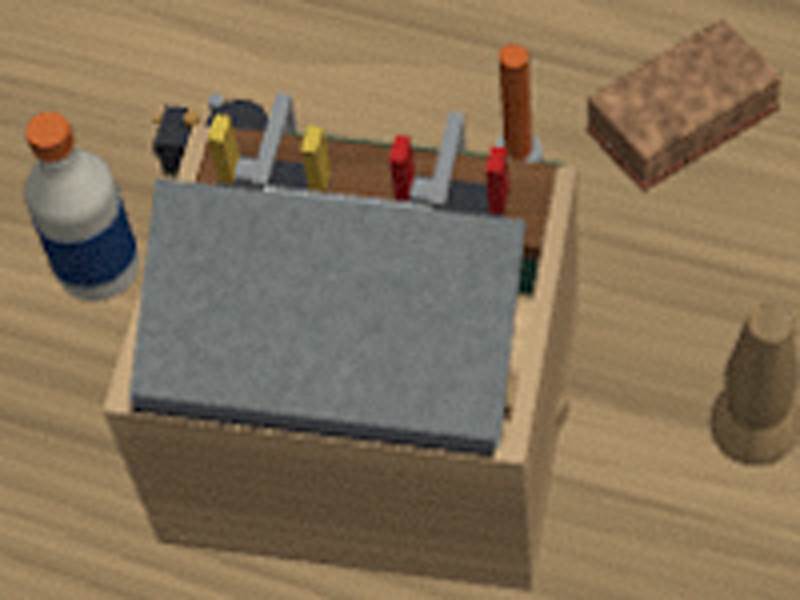

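```bash
cat >> h.py <<'E'
def proj(d,P):
    M=d['camera_from_world'];K=d['camera_matrix']
    p=P@M[:3,:3].T+M[:3,3]; s=p[:,:2]/p[:,2:]
    s=s*(1+d['k1']*(s**2).sum(1,keepdims=True)); return s@K[:2,:2].T+K[:2,2]
def box2w(b,P):
    x,y,a=b[:3];c,s=np.cos(a),np.sin(a);P=np.asarray(P,float)
    return P@np.array([[c,-s,0],[s,c,0],[0,0,1]]).T+[x,y,0]
def flap(t,r_,y,h=.006): # r along flap from hinge, h above lower face
    return [.078-r_*np.cos(t)-h*np.sin(t)*0-h*-np.sin(t)*-1*0+ (h*np.sin(t)) , y, .150+r_*np.sin(t)+h*np.cos(t)]
def wcam(st,d):
    from scipy.spatial.transform import Rotation as R
    T=np.eye(4);T[:3,:3]=R.from_euler('xyz',st['eef_rot'],degrees=True).as_matrix();T[:3,3]=st['tcp_pos']
    d=dict(d);d['camera_from_world']=np.linalg.inv(T@d['mount']);return d
E
cat > fit.py <<'E'
from h import *;import pickle
from scipy.optimize import least_squares
st,t=pickle.load(open('top0.pkl','rb'));st,s=pickle.load(open('scene0.pkl','rb'))
def f(p):
    th=p[3]
    T=[([-.114,.07,.215],222,490),(flap(th,.111,.092),148,287),(flap(th,.111,-.092),533,230),([.09,.105,.15],82,110),([.09,-.105,.15],500,47),([-.065,.068,.19],205,378),([-.065,-.070-.004+0.0,.19],508,331),([-.065,-.028,.19],404,347),([-.065,.018,.19],309,364)]
    S=[([-.114,.07,.215],515,52),(flap(th,.111,.092),523,222),(flap(th,.111,-.092),157,183),([.09,.105,0],530,588),([.09,-.105,0],160,543),([.09,.105,.15],525,463),([.09,-.105,.15],107,410)]
    r=[]
    r.append(proj(t,box2w(p,[a[0] for a in T]))-np.array([[a[1]/4+309.6,a[2]/4+134.6] for a in T]))
    r.append(proj(s,box2w(p,[a[0] for a in S]))-np.array([[a[1]/4+169.6,a[2]/4+179.6] for a in S]))
    return np.vstack(r)
q=least_squares(lambda p:f(p).ravel(),[.6,-.05,.1,.7],loss='soft_l1')
p=q.x;print(p,np.degrees(p[2]));print(np.round(f(p),1))
for n,P in dict(post=[-.114,.07,.19],hinge=[-.106,-.085,.128],edge=flap(p[3],.105,0),shut=[-.027,0,.156],redmid=[-.065,.048-.005,.19],yelmid=[-.065,-.048-.005,.19]).items(): print(n,np.round(box2w(p,[P]),4))
E
python3 fit.py
```

```text
[ 0.68825456 -0.06732617  0.16814557  0.54193919] 9.634031319460307
[[-0.   1.2]
 [-1.9  0.4]
 [-0.1 -0.3]
 [-1.  -1.8]
 [-0.8 -2. ]
 [ 0.3  3.9]
 [-1.1  4.2]
 [ 0.8  3.9]
 [ 0.5  3.3]
 [-0.5  0.5]
 [ 0.4 -0.6]
 [ 0.  -1.5]
 [-0.3  2.9]
 [-1.1  1.7]
 [-1.   2.3]
 [-1.9  2.1]]
post [[ 0.5641 -0.0174  0.19  ]]
hinge [[ 0.598  -0.1689  0.128 ]]
edge [[ 0.6795 -0.0688  0.2093]]
shut [[ 0.6616 -0.0718  0.156 ]]
redmid [[ 0.617  -0.0358  0.19  ]]
yelmid [[ 0.633  -0.1305  0.19  ]]
```

```bash
sed -i 's/205,378/206,393/;s/508,331/508,346/;s/404,347/404,362/;s/309,364/310,377/' fit.py; python3 fit.py
```

```text
[ 0.68688191 -0.0675048   0.16691932  0.55995436] 9.563772721489272
[[ 0.   1.9]
 [-1.9  0.4]
 [ 0.1 -0.3]
 [-0.9 -1.1]
 [-0.7 -1.2]
 [ 0.1  0.8]
 [-1.1  1.2]
 [ 0.9  0.9]
 [ 0.3  0.8]
 [-0.3  0. ]
 [ 0.5 -1.1]
 [-0.1 -2.1]
 [-0.2  2.4]
 [-1.   1.1]
 [-0.9  1.7]
 [-1.7  1.4]]
post [[ 0.5628 -0.0174  0.19  ]]
hinge [[ 0.5965 -0.1689  0.128 ]]
edge [[ 0.6792 -0.0688  0.2109]]
shut [[ 0.6603 -0.072   0.156 ]]
redmid [[ 0.6156 -0.0359  0.19  ]]
yelmid [[ 0.6316 -0.1306  0.19  ]]
```

```bash
cat > go.py <<'E'
# usage: go.py x y z (box mm, TCP target) [yawrel deg from box]
import sys;from h import *
from scipy.spatial.transform import Rotation as R
b=eval(open('box.txt').read())
v=[float(a) for a in sys.argv[1:]]
P=box2w(b,[[v[0]/1e3,v[1]/1e3,v[2]/1e3]])[0]
s=sensors.get_state()
yaw=np.degrees(b[2])+180+(v[3] if len(v)>3 else 0)
Rt=R.from_euler('xyz',[180,0,yaw],degrees=True);Rc=R.from_euler('xyz',s['eef_rot'],degrees=True)
print('t',round(s['time_s'],2),'dcm',np.round((P-s['tcp_pos'])*100,2),'rot',np.round((Rt*Rc.inv()).as_rotvec(),3),'F',np.round(s['contact_force'],1),'M',np.round(s['moment'],2),'w',round(s['gripper_width'],4),'j',np.round(s['joints'],0))
E
echo "[0.6869,-0.0675,0.1669]">box.txt
python3 go.py -15 0 300 ; python3 go.py -65 0 300; python3 -c "
from h import *
for t in [.56,.5,.4,.3,.2,.1,.0]: print(t,np.round(np.array(flap(t,.1,0))*1000))"
```

```text
t 0.15 dcm [44.85 56.65  7.42] rot [-0.001 -0.    -0.171] F [-0.7 -0.7  0.3] M [-0.06  0.01  0.01] w 0.0877 j [-54.  21.   1.  -0. -70. -17.]
t 0.15 dcm [39.92 55.82  7.42] rot [-0.001 -0.    -0.171] F [-0.7 -0.7  0.3] M [-0.06  0.01  0.01] w 0.0877 j [-54.  21.   1.  -0. -70. -17.]
0.56 [ -4.   0. 208.]
0.5 [ -7.   0. 203.]
0.4 [-12.   0. 194.]
0.3 [-16.   0. 185.]
0.2 [-19.   0. 176.]
0.1 [-21.   0. 166.]
0.0 [-22.   0. 156.]
```

```bash
python3 -m handwheel '[10,15,8,0,0,-0.05,20,28,10,0,0,-0.1,44,56,10,0,0,-0.17,44,56,10,0,0,-0.17,44,56,10,0,0,-0.17,44,56,10,0,0,-0.17,44,56,10,0,0,-0.17,44,56,10,0,0,-0.17]' 255 20; python3 go.py -15 0 320
```

```text
time_s: 0.95
tcp_pos: [0.4644, -0.3247, 0.2918]
eef_rot: [179.9, 0.0, -170.4]
contact_force: [0.9, 0.2, -0.3]
gripper_width: 0.0293
t 0.95 dcm [20.77 25.47  2.82] rot [-0.001 -0.    -0.001] F [ 0.9  0.2 -0.3] M [-0.1  -0.17 -0.05] w 0.0293 j [-15.   8.  -7.  -0. -75. -65.]
```

```bash
python3 -m handwheel '[7,8.5,1,0,0,0,14,17,2,0,0,0,21,25.5,3,0,0,0,21,25.5,3,0,0,0,21,25.5,3,0,0,0,21,25.5,3,0,0,0,21,25.5,3,0,0,0,21,25.5,3,0,0,0]'; python3 - <<'E'
from h import *;import pickle
st,d=cap('wrist','w1.png');d=wcam(st,d);pickle.dump((st,d),open('w1.pkl','wb'));print(st['tcp_pos'],st['eef_rot'])
E
```

```text
time_s: 1.75
tcp_pos: [0.6765, -0.066, 0.3201]
eef_rot: [179.9, -0.1, -170.2]
contact_force: [-0.3, 0.3, -0.6]
gripper_width: 0.0005
[ 0.67647514 -0.06601011  0.32012757] [ 1.79903163e+02 -8.44807141e-02 -1.70191592e+02]
```

View pics/w1.png

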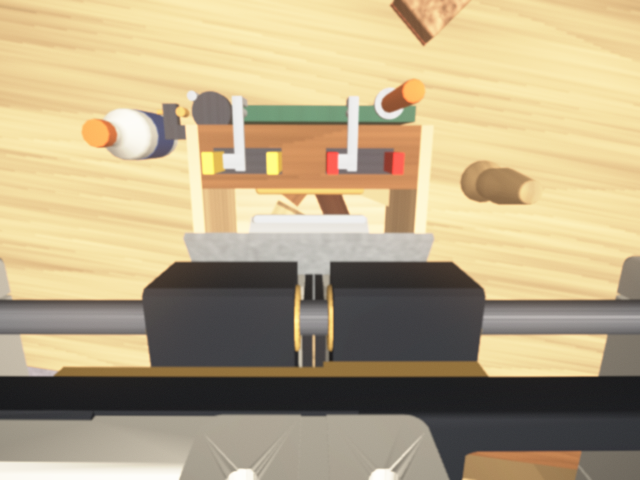

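```bash
cat > fit2.py <<'E'
from fit import *
st,w=pickle.load(open('w1.pkl','rb'))
def g(p):
    W=[([-.065,.068,.19],397,162.5),([-.065,.018,.19],333,162.5),([-.065,-.028,.19],273,162.5),([-.065,-.078,.19],208,162.5),([-.114,.07,.215],413,92),(flap(p[3],.111,.092),432,236),(flap(p[3],.111,-.092),187,236)]
    return proj(w,box2w(p,[a[0] for a in W]))-np.array([a[1:] for a in W],float)
q=least_squares(lambda p:np.r_[g(p).ravel()],p,loss='soft_l1');print('wrist',q.x);print(np.round(g(q.x),1))
q=least_squares(lambda p:np.r_[g(p).ravel(),f(p).ravel()],p,loss='soft_l1');print('both',q.x);print(np.round(g(q.x),1))
E
python3 fit2.py|tail -18
```

```text
redmid [[ 0.6156 -0.0359  0.19  ]]
yelmid [[ 0.6316 -0.1306  0.19  ]]
wrist [ 0.68999862 -0.06626064  0.1680647   0.54795075]
[[ 1.3  0.7]
 [-0.2  0.6]
 [-0.6  0.5]
 [-1.2  0.4]
 [ 0.9 -1.7]
 [ 1.7 -0.1]
 [-3.  -0.4]]
both [ 0.68946391 -0.06655418  0.16845449  0.55189169]
[[ 1.1 -0.1]
 [-0.5 -0.2]
 [-0.9 -0.3]
 [-1.5 -0.3]
 [ 0.6 -2.7]
 [ 1.6 -0.5]
 [-3.4 -0.7]]
```

```bash
echo "[0.689,-0.0664,0.1682]">box.txt
for a in "-3 0 225" "-7 0 203" "-12 0 194" "-19 0 176" "-22 0 156" "-22 0 154"; do python3 go.py $a; done
```

```text
t 1.8 dcm [ 1.08  0.07 -9.53] rot [-0.001 -0.002 -0.002] F [-0.5 -0.4 -0.4] M [-0.04  0.02 -0.01] w 0.0006 j [ 11.  19.  10.  -0. -81. -91.]
t 1.8 dcm [  0.68   0.   -11.73] rot [-0.001 -0.002 -0.002] F [-0.5 -0.4 -0.4] M [-0.04  0.02 -0.01] w 0.0006 j [ 11.  19.  10.  -0. -81. -91.]
t 1.8 dcm [  0.19  -0.08 -12.63] rot [-0.001 -0.002 -0.002] F [-0.5 -0.4 -0.4] M [-0.04  0.02 -0.01] w 0.0006 j [ 11.  19.  10.  -0. -81. -91.]
t 1.8 dcm [ -0.5   -0.2  -14.43] rot [-0.001 -0.002 -0.002] F [-0.5 -0.4 -0.4] M [-0.04  0.02 -0.01] w 0.0006 j [ 11.  19.  10.  -0. -81. -91.]
t 1.8 dcm [ -0.8   -0.25 -16.43] rot [-0.001 -0.002 -0.002] F [-0.5 -0.4 -0.4] M [-0.04  0.02 -0.01] w 0.0006 j [ 11.  19.  10.  -0. -81. -91.]
t 1.8 dcm [ -0.8   -0.25 -16.63] rot [-0.001 -0.002 -0.002] F [-0.5 -0.4 -0.4] M [-0.04  0.02 -0.01] w 0.0006 j [ 11.  19.  10.  -0. -81. -91.]
```

```bash
python3 -m handwheel '[1.1,0,-4,0,0,0,1.1,0,-8,0,0,0,1.1,0,-9.5,0,0,0,0.7,0,-11.2,0,0,0,0.2,-0.1,-12.6,0,0,0,-0.1,-0.1,-13.5,0,0,0,-0.3,-0.2,-14.2,0,0,0,-0.3,-0.2,-14.2,0,0,0]'; python3 go.py -22 0 156
```

```text
time_s: 2.6
tcp_pos: [0.6715, -0.0701, 0.1778]
eef_rot: [179.9, -0.2, -170.3]
contact_force: [0.2, 0.2, 0.4]
gripper_width: 0.0003
t 2.6 dcm [-0.42  0.   -2.18] rot [-0.001 -0.003 -0.002] F [0.2 0.2 0.4] M [ 0.01 -0.    0.03] w 0.0003 j [ 10.  22.  -3.  -0. -65. -91.]
```

```bash
python3 -m handwheel '[-0.2,0,-0.7,0,0,0,-0.4,0,-1.3,0,0,0,-0.4,0,-1.8,0,0,0,-0.4,0,-2.1,0,0,0,-0.4,0,-2.1,0,0,0]'; python3 go.py -22 0 156
```

```text
time_s: 3.1
tcp_pos: [0.6675, -0.07, 0.1565]
eef_rot: [179.9, -0.2, -170.3]
contact_force: [0.4, 0.1, 0.0]
gripper_width: 0.0004
t 3.1 dcm [-0.02 -0.01 -0.05] rot [-0.001 -0.003 -0.002] F [0.4 0.1 0. ] M [ 0.04 -0.02  0.  ] w 0.0004 j [ 11.  23.  -5.  -0. -62. -91.]
```

```bash
python3 -m handwheel '[0,0,-0.2,0,0,0,0,0,-0.3,0,0,0,0,0,-0.4,0,0,0,0,0,-0.4,0,0,0]'; python3 go.py -22 0 156;python3 - <<'E'
from h import *;import pickle
st,d=cap('wrist','w2.png')
st,d=cap('scene','s2.png')
a=cv2.imread('pics/s2.png')[150:330,170:370]; cv2.imwrite('pics/s2.png',cv2.resize(a,None,fx=3,fy=3))
E
```

```text
time_s: 3.5
tcp_pos: [0.6676, -0.0701, 0.1559]
eef_rot: [180.0, -0.1, -170.2]
contact_force: [-9.1, 2.0, 19.2]
gripper_width: 0.0004
t 3.5 dcm [-0.03 -0.    0.01] rot [-0.001 -0.001 -0.003] F [-9.1  2.  19.2] M [ 0.81  3.1  -0.01] w 0.0004 j [ 11.  23.  -5.  -0. -62. -91.]
```

View pics/w2.png

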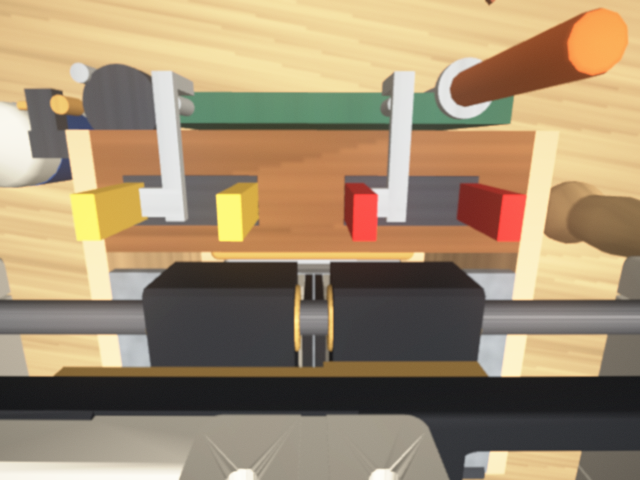

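View pics/s2.png

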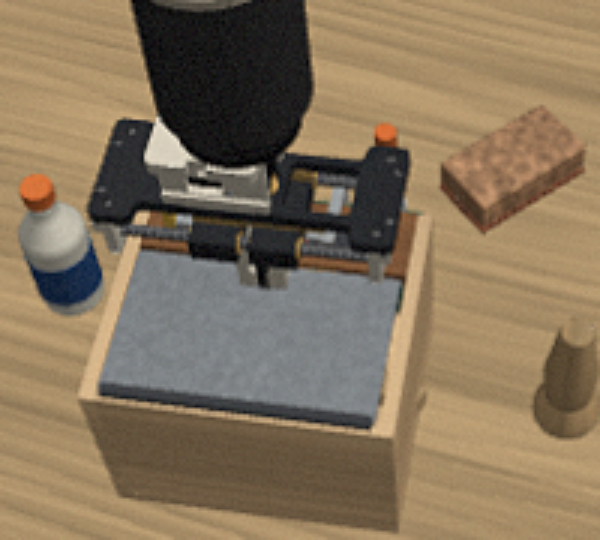

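The flap took 19 N with the edge at z = 155.9 mm, so it's on its stop and looks level. Next I'll refine the box pose using the tab tops in this close view.

```bash
python3 -m handwheel '[0,0,3,0,0,0,0,0,8,0,0,0,0,0,10,0,0,0,0,0,10,0,0,0]'; python3 - <<'E'
from h import *;import pickle
b=eval(open('box.txt').read())
st,d=cap('wrist','w3.png');d=wcam(st,d);pickle.dump((st,d),open('w3.pkl','wb'))
im=d['img'][:,:,::-1].copy()
P=[[-.065+dx,y+dy,.19] for y in(.068,.018,-.028,-.078) for dx in(-.008,.008) for dy in (-.004,.004)]
for q in proj(d,box2w(b,P)): cv2.drawMarker(im,tuple(int(x) for x in np.round(q)),(255,0,255),0,5)
cv2.imwrite('pics/w3o.png',cv2.resize(im[60:300,50:600],(800,349)))
print(b)
E
```

```text
time_s: 4.0
tcp_pos: [0.6694, -0.07, 0.2604]
eef_rot: [180.0, 0.3, -170.2]
contact_force: [0.6, -0.8, 0.4]
gripper_width: 0.0003
[0.689, -0.0664, 0.1682]
```

View pics/w3o.png

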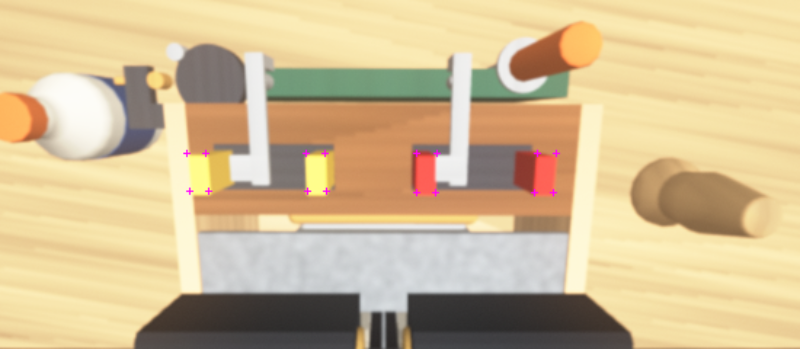

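```bash
python3 go.py -65 50 250;python3 go.py -65 50 163
```

```text
t 4.05 dcm [-5.18  4.19 -0.77] rot [-0.001  0.002 -0.003] F [-0.5 -0.2 -0.4] M [-0.05  0.03  0.  ] w 0.0004 j [ 11.  19.   3.  -0. -73. -91.]
t 4.05 dcm [-5.18  4.19 -9.47] rot [-0.001  0.002 -0.003] F [-0.5 -0.2 -0.4] M [-0.05  0.03  0.  ] w 0.0004 j [ 11.  19.   3.  -0. -73. -91.]
```

```bash
python3 -m handwheel '[-2,2,0,0,0,0,-4,3,0,0,0,0,-5.2,4.2,0,0,0,0,-5.2,4.2,0,0,0,0,-5.2,4.2,-0.5,0,0,0,-5.2,4.2,-0.5,0,0,0,-5.2,4.2,-0.5,0,0,0,-5.2,4.2,-0.5,0,0,0]' 0 20; python3 - <<'E'
from h import *;import pickle
st,d=cap('wrist','w4.png')
E
python3 go.py -65 50 163
```

```text
time_s: 4.85
tcp_pos: [0.6166, -0.0282, 0.2522]
eef_rot: [180.0, 0.1, -170.2]
contact_force: [0.5, -0.5, -0.6]
gripper_width: 0.0592
t 4.9 dcm [-0.    0.02 -8.94] rot [-0.001  0.002 -0.002] F [-0.2  0.9  0.9] M [-0.05 -0.03 -0.  ] w 0.0631 j [ 15.  14.  -5.  -0. -71. -96.]
```

View pics/w4.png

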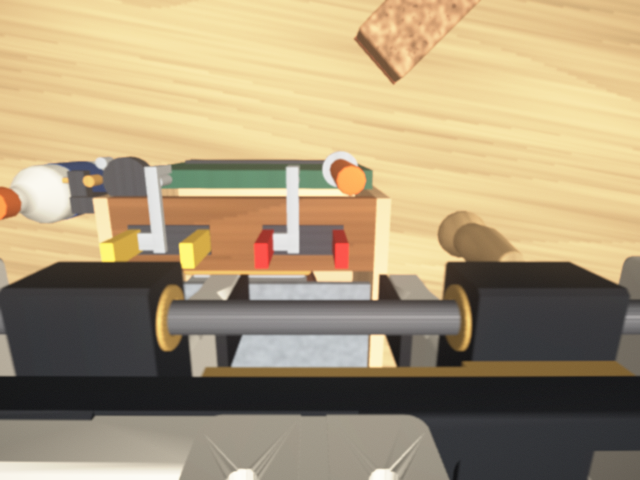

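```bash
python3 -m handwheel '[0,0,-1,0,0,0,0,0,-2,0,0,0,0,0,-3,0,0,0,0,0,-4,0,0,0,0,0,-4.5,0,0,0,0,0,-4.5,0,0,0]'; python3 go.py -65 50 163
```

```text
time_s: 5.5
tcp_pos: [0.6161, -0.0282, 0.2062]
eef_rot: [180.0, 0.0, -170.2]
contact_force: [-0.6, 0.1, -1.4]
gripper_width: 0.0877
t 5.5 dcm [ 0.05  0.02 -4.32] rot [-0.001 -0.    -0.002] F [-0.6  0.1 -1.4] M [ 0.04  0.01 -0.03] w 0.0877 j [ 15.  16.  -9.  -0. -65. -96.]
```

```bash
python3 -m handwheel '[0,0,-1.5,0,0,0,0,0,-3,0,0,0,0,0,-4.3,0,0,0,0,0,-4.3,0,0,0]'; python3 -m handwheel '[0,0,0,0,0,0,0,0,0,0,0,0,0,0,0,0,0,0,0,0,0,0,0,0,0,0,0,0,0,0,0,0,0,0,0,0,0,0,0,0,0,0]' 255 20; python3 go.py -65 50 163
```

```text
time_s: 5.9
tcp_pos: [0.6151, -0.0283, 0.1615]
eef_rot: [179.9, -0.2, -170.3]
contact_force: [0.3, 0.4, 0.2]
gripper_width: 0.0874
time_s: 6.6
tcp_pos: [0.6156, -0.0288, 0.1623]
eef_rot: [180.0, -0.1, -170.3]
contact_force: [0.5, -3.5, 0.6]
gripper_width: 0.0434
t 6.6 dcm [0.09 0.08 0.07] rot [ 0.    -0.002 -0.002] F [ 0.5 -3.5  0.6] M [-1.54 -0.37 -0.01] w 0.0434 j [ 15.  18. -12.  -0. -60. -96.]
```

```bash
python3 -m handwheel '[0,0,0,0,0,0,0,0,0,0,0,0]' 255 35;  python3 go.py -65 50 163; python3 -m handwheel '[0,0,0,0,0,0,0,0,0,0,0,0,0,0,0,0,0,0,0,0,0,0,0,0,0,0,0,0,0,0,0,0,0,0,0,0,0,0,0,0,0,0]' 0 20;  python3 go.py -65 50 225;python3 go.py -65 -46 225
```

```text
time_s: 6.8
tcp_pos: [0.6156, -0.0288, 0.1623]
eef_rot: [180.0, -0.1, -170.2]
contact_force: [1.0, -1.4, -0.9]
gripper_width: 0.0436
t 6.8 dcm [0.09 0.08 0.07] rot [ 0.    -0.002 -0.002] F [ 1.  -1.4 -0.9] M [-0.96 -0.31  0.01] w 0.0436 j [ 15.  18. -12.  -0. -60. -96.]
time_s: 7.5
tcp_pos: [0.6156, -0.0287, 0.1623]
eef_rot: [180.0, -0.1, -170.2]
contact_force: [-0.3, 0.7, -0.8]
gripper_width: 0.087
t 7.5 dcm [0.09 0.07 6.27] rot [ 0.    -0.002 -0.002] F [-0.3  0.7 -0.8] M [-0.04  0.    0.01] w 0.087 j [ 15.  18. -12.  -0. -60. -96.]
t 7.5 dcm [ 1.7  -9.39  6.27] rot [ 0.    -0.002 -0.002] F [-0.3  0.7 -0.8] M [-0.04  0.    0.01] w 0.087 j [ 15.  18. -12.  -0. -60. -96.]
```

```bash
python3 -m handwheel '[0,0,3,0,0,0,0,0,6.3,0,0,0,0,0,6.3,0,0,0,0.9,-5,6.3,0,0,0,1.7,-9.4,6.3,0,0,0,1.7,-9.4,6.3,0,0,0,1.7,-9.4,6.3,0,0,0]'; python3 - <<'E'
from h import *;import pickle
st,d=cap('wrist','w5.png')
E
python3 go.py -65 -46 163
```

```text
time_s: 8.2
tcp_pos: [0.6324, -0.1238, 0.2247]
eef_rot: [180.0, -0.1, -170.4]
contact_force: [0.1, -1.0, -0.0]
gripper_width: 0.0877
t 8.25 dcm [ 0.02  0.03 -6.19] rot [-0.    -0.002 -0.001] F [ 0.3 -0.1  0.5] M [ 0.08 -0.   -0.07] w 0.0875 j [  6.  18.  -4.  -0. -69. -87.]
```

View pics/w5.png

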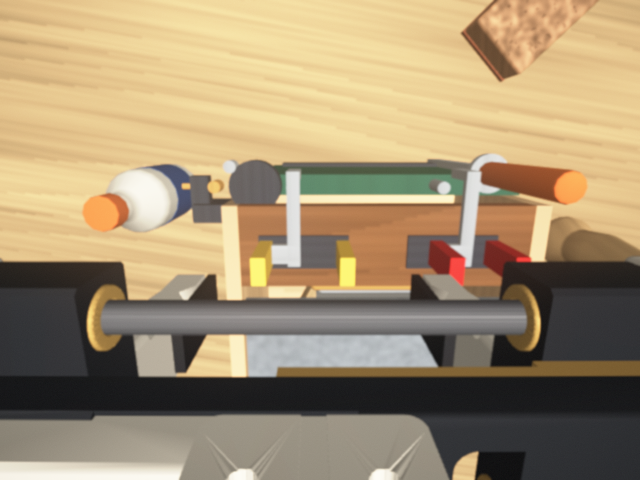

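Red is squeezed: its hook at (470,190) is clear of the pin at (443,187). Yellow next.

```bash
python3 -m handwheel '[0,0,-2,0,0,0,0,0,-4,0,0,0,0,0,-6.1,0,0,0,0,0,-6.1,0,0,0]';python3 go.py -65 -46 163; python3 -m handwheel '[0,0,0,0,0,0,0,0,0,0,0,0,0,0,0,0,0,0,0,0,0,0,0,0,0,0,0,0,0,0,0,0,0,0,0,0,0,0,0,0,0,0,0,0,0,0,0,0]' 255 20; python3 go.py -65 -46 163
```

```text
time_s: 8.65
tcp_pos: [0.6305, -0.1215, 0.1609]
eef_rot: [179.9, -0.4, -170.2]
contact_force: [-0.0, 0.3, -0.6]
gripper_width: 0.0878
t 8.65 dcm [ 0.21 -0.11  0.21] rot [-0.001 -0.007 -0.002] F [-0.   0.3 -0.6] M [ 0.02 -0.05  0.02] w 0.0878 j [  6.  20.  -8.  -0. -62. -87.]
time_s: 9.45
tcp_pos: [0.6314, -0.1234, 0.1623]
eef_rot: [-179.9, -0.3, -170.3]
contact_force: [2.6, -8.3, -1.9]
gripper_width: 0.0434
t 9.45 dcm [0.12 0.08 0.07] rot [ 0.002 -0.005 -0.002] F [ 2.6 -8.3 -1.9] M [-3.24 -0.98 -0.  ] w 0.0434 j [  6.  20.  -8.   0. -62. -87.]
```

```bash
python3 -m handwheel '[0,0,0,0,0,0,0,0,0,0,0,0,0,0,0,0,0,0,0,0,0,0,0,0,0,0,0,0,0,0,0,0,0,0,0,0,0,0,0,0,0,0]' 0 20;  python3 go.py -114 70 230 -30;python3 go.py -114 70 171 -30; python3 - <<'E'
from h import *
b=eval(open('box.txt').read());st,d=cap('top','t5.png')
im=d['img'][:,:,::-1].copy()
for g in np.arange(0,81,10)*np.pi/180:
  for rel in ([-.015,.182],[-.008,.155]):
    c,s=np.cos(g),np.sin(g);x,y=rel
    for z,col in((.0,(255,0,255)),(.128,(0,255,255))):
      q=proj(d,box2w(b,[[-.106+c*x-s*y,-.085+s*x+c*y,z]]))[0];cv2.circle(im,tuple(int(a) for a in np.round(q)),1,col,-1)
cv2.imwrite('pics/t5.png',cv2.resize(im[180:380,260:520],None,fx=3,fy=3))
E
```

```text
time_s: 10.15
tcp_pos: [0.6314, -0.1233, 0.1623]
eef_rot: [-180.0, -0.3, -170.3]
contact_force: [0.8, 0.2, 0.4]
gripper_width: 0.0868
t 10.15 dcm [-6.65 10.68  6.77] rot [ 0.    -0.005 -0.525] F [0.8 0.2 0.4] M [-0.04 -0.08  0.01] w 0.0868 j [  6.  20.  -8.   0. -62. -87.]
t 10.15 dcm [-6.65 10.68  0.87] rot [ 0.    -0.005 -0.525] F [0.8 0.2 0.4] M [-0.04 -0.08  0.01] w 0.0868 j [  6.  20.  -8.   0. -62. -87.]
```

View pics/t5.png

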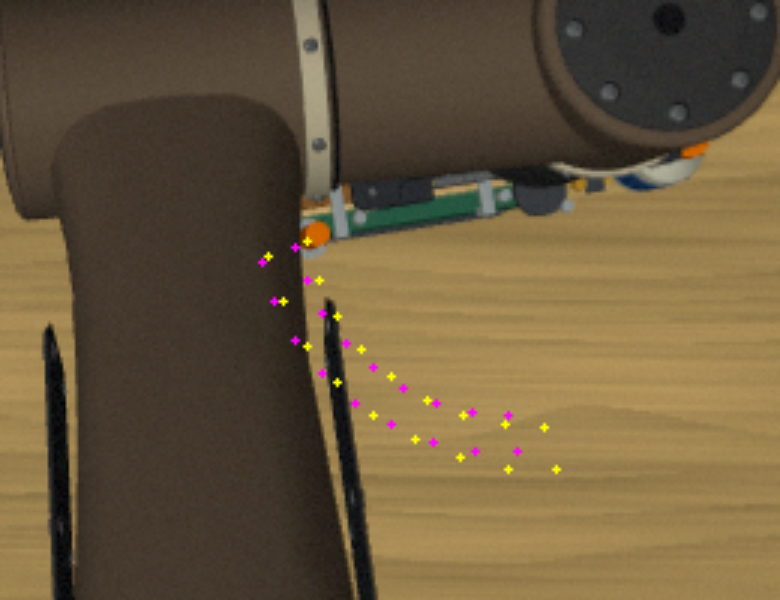

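```bash
python3 -m handwheel '[0,0,4,0,0,0,0,0,9,0,0,0,-1.5,2.5,9,0,0,-0.13,-3,5,9,0,0,-0.26,-5,8,9,0,0,-0.4,-6.6,10.6,9,0,0,-0.52,-6.6,10.6,9,0,0,-0.52,-6.6,10.6,9,0,0,-0.52]'; python3 go.py -114 70 171 -30; python3 - <<'E'
from h import *;import pickle
b=eval(open('box.txt').read())
st,d=cap('wrist','w6.png');d=wcam(st,d);im=d['img'][:,:,::-1].copy()
for q in proj(d,box2w(b,[[-.114,.07,.215],[-.114,.07,.128],[-.065,.068,.19],[-.065,.032,.19],[-.065,-.028,.19],[-.065,-.064,.19]])): cv2.drawMarker(im,tuple(int(x) for x in np.round(q)),(255,0,255),0,7)
cv2.imwrite('pics/w6.png',im)
E
```

```text
time_s: 11.0
tcp_pos: [0.5654, -0.0168, 0.2528]
eef_rot: [-180.0, -0.2, 160.1]
contact_force: [-0.0, 0.0, -0.1]
gripper_width: 0.0877
t 11.0 dcm [-0.06  0.03 -8.18] rot [-0.001 -0.004 -0.008] F [-0.   0.  -0.1] M [-0.1  -0.03  0.  ] w 0.0877 j [  18.    9.  -11.   -0.  -70. -128.]
```

View pics/w6.png

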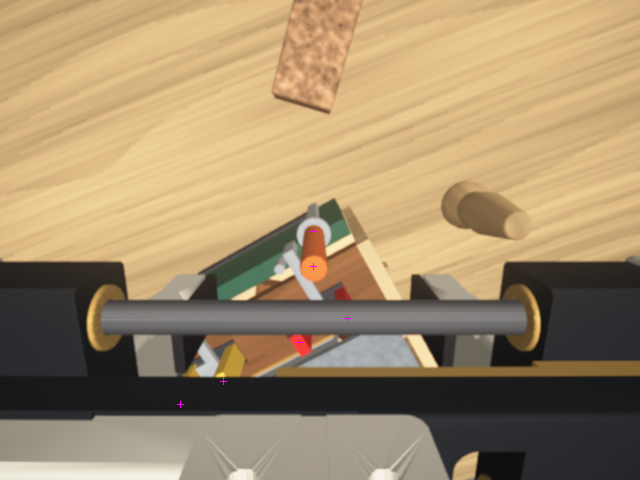

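```bash
python3 -m handwheel '[0,0,-3,0,0,0,0,0,-6,0,0,0,0,0,-8.2,0,0,0,0,0,-8.2,0,0,0]'; python3 -m handwheel '[0,0,0,0,0,0,0,0,0,0,0,0,0,0,0,0,0,0,0,0,0,0,0,0,0,0,0,0,0,0,0,0,0,0,0,0,0,0,0,0,0,0,0,0,0,0,0,0]' 255 30; python3 -m handwheel '[0,0,0,0,0,0,0,0,0,0,0,0]'
for g in 0 10 20 30 40 50 60 70 80 82; do set -- $(python3 -c "
from math import *
g=radians($g);c,s=cos(g),sin(g);print(-106-8*c-155*s,-85-8*s+155*c)"); echo $g; python3 go.py $1 $2 171 -30; done
```

```text
time_s: 11.45
tcp_pos: [0.564, -0.0185, 0.1671]
eef_rot: [-179.8, -0.6, 160.0]
contact_force: [0.5, 0.2, 0.0]
gripper_width: 0.0877
time_s: 12.25
tcp_pos: [0.564, -0.0184, 0.1672]
eef_rot: [-179.8, -0.6, 160.0]
contact_force: [-0.6, -0.2, -0.3]
gripper_width: 0.0294
time_s: 12.45
tcp_pos: [0.5642, -0.0177, 0.1672]
eef_rot: [-179.8, -0.6, 160.0]
contact_force: [-0.3, 2.3, 0.1]
gripper_width: 0.0157
0
t 12.45 dcm [0.07 0.13 0.38] rot [-0.001 -0.01  -0.007] F [-0.3  2.3  0.1] M [ 1.06 -0.1  -0.01] w 0.0157 j [  18.   13.  -18.   -0.  -60. -128.]
10
t 12.45 dcm [-2.51 -0.69  0.38] rot [-0.001 -0.01  -0.007] F [-0.3  2.3  0.1] M [ 1.06 -0.1  -0.01] w 0.0157 j [  18.   13.  -18.   -0.  -60. -128.]
20
t 12.45 dcm [-4.91 -1.94  0.38] rot [-0.001 -0.01  -0.007] F [-0.3  2.3  0.1] M [ 1.06 -0.1  -0.01] w 0.0157 j [  18.   13.  -18.   -0.  -60. -128.]
30
t 12.45 dcm [-7.05 -3.59  0.38] rot [-0.001 -0.01  -0.007] F [-0.3  2.3  0.1] M [ 1.06 -0.1  -0.01] w 0.0157 j [  18.   13.  -18.   -0.  -60. -128.]
40
t 12.45 dcm [-8.88 -5.59  0.38] rot [-0.001 -0.01  -0.007] F [-0.3  2.3  0.1] M [ 1.06 -0.1  -0.01] w 0.0157 j [  18.   13.  -18.   -0.  -60. -128.]
50
t 12.45 dcm [-10.33  -7.88   0.38] rot [-0.001 -0.01  -0.007] F [-0.3  2.3  0.1] M [ 1.06 -0.1  -0.01] w 0.0157 j [  18.   13.  -18.   -0.  -60. -128.]
60
t 12.45 dcm [-11.36 -10.38   0.38] rot [-0.001 -0.01  -0.007] F [-0.3  2.3  0.1] M [ 1.06 -0.1  -0.01] w 0.0157 j [  18.   13.  -18.   -0.  -60. -128.]
70
t 12.45 dcm [-11.94 -13.02   0.38] rot [-0.001 -0.01  -0.007] F [-0.3  2.3  0.1] M [ 1.06 -0.1  -0.01] w 0.0157 j [  18.   13.  -18.   -0.  -60. -128.]
80
t 12.45 dcm [-12.06 -15.72   0.38] rot [-0.001 -0.01  -0.007] F [-0.3  2.3  0.1] M [ 1.06 -0.1  -0.01] w 0.0157 j [  18.   13.  -18.   -0.  -60. -128.]
82
t 12.45 dcm [-12.02 -16.26   0.38] rot [-0.001 -0.01  -0.007] F [-0.3  2.3  0.1] M [ 1.06 -0.1  -0.01] w 0.0157 j [  18.   13.  -18.   -0.  -60. -128.]
```

```bash
python3 -m handwheel '[-1.3,-0.3,0,0,0,0,-2.6,-0.8,0,0,0,0,-3.8,-1.4,0,0,0,0,-5,-2.1,0,0,0,0,-5,-2.1,0,0,0,0]';python3 go.py -205 16 171 -30
```

```text
time_s: 12.95
tcp_pos: [0.5127, -0.0404, 0.1672]
eef_rot: [-179.8, -0.5, 160.0]
contact_force: [5.5, -5.0, -6.5]
gripper_width: 0.0152
t 12.95 dcm [-2.85 -4.45  0.38] rot [ 0.    -0.009 -0.006] F [ 5.5 -5.  -6.5] M [-1.75 -1.92  0.01] w 0.0152 j [  17.    9.  -24.   -0.  -58. -127.]
```

```bash
python3 -m handwheel '[-1,-0.7,0,0,0,0,-2,-1.4,0,0,0,0,-2.9,-2.4,0,0,0,0,-3.8,-3.4,0,0,0,0,-4.6,-4.5,0,0,0,0,-5.3,-5.7,0,0,0,0,-5.3,-5.7,0,0,0,0]' 255 40;python3 go.py -254.7 -40.9 171 -30
```

```text
time_s: 13.65
tcp_pos: [0.4617, -0.0987, 0.1673]
eef_rot: [-179.9, -0.2, 160.0]
contact_force: [16.4, -8.1, -16.3]
gripper_width: 0.0157
t 13.65 dcm [-1.69 -5.07  0.37] rot [ 0.    -0.003 -0.006] F [ 16.4  -8.1 -16.3] M [-2.74 -5.82  0.01] w 0.0157 j [  12.    4.  -29.   -0.  -57. -122.]
```

```bash
python3 -m handwheel '[0.1,-0.1,0,0,0,0,0.2,-0.2,0,0,0,0]' 255 40;python3 go.py -254.7 -40.9 171 -30; python3 - <<'E'
from h import *
cap('wrist','w7.png')
E
```

```text
time_s: 13.85
tcp_pos: [0.4611, -0.1008, 0.167]
eef_rot: [-179.9, -0.4, 159.9]
contact_force: [-9.4, 6.2, 8.3]
gripper_width: 0.0157
t 13.85 dcm [-1.63 -4.86  0.4 ] rot [-0.001 -0.007 -0.005] F [-9.4  6.2  8.3] M [ 2.23  3.3  -0.01] w 0.0157 j [  12.    4.  -29.   -0.  -57. -122.]
```

View pics/w7.png

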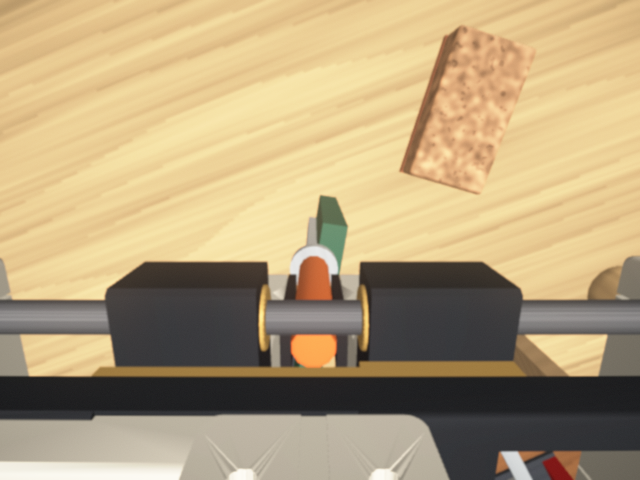

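```bash
cat > gate.py <<'E'
from h import *
from scipy.spatial.transform import Rotation as R
b=eval(open('box.txt').read());s=sensors.get_state();h=box2w(b,[[-.106,-.085,0]])[0][:2]
Rm=R.from_euler('xyz',s['eef_rot'],degrees=True).as_matrix()
p=(s['tcp_pos']-.019*Rm[:,2])[:2]-h;r0=np.hypot(*p);a=np.arctan2(p[1],p[0])
off=np.arctan2(.155,-.008)+b[2];g=np.degrees(a-off);print('gate',g,'r',r0,'F',np.round(s['contact_force'],1),'w',s['gripper_width'],s['time_s'])
for G in range(int(g)+3,82,3): 
    A=np.radians(G)+off;print(G,np.round((np.array([np.cos(A),np.sin(A)])*r0-p)*100,2))
E
python3 gate.py
```

```text
gate 51.38556000099518 r 0.1531053153382455 F [-5.8  5.5  3.9] w 0.015520084295211761 13.9
54 [-0.29 -0.63]
57 [-0.59 -1.38]
60 [-0.85 -2.14]
63 [-1.07 -2.91]
66 [-1.25 -3.69]
69 [-1.39 -4.48]
72 [-1.48 -5.27]
75 [-1.54 -6.07]
78 [-1.55 -6.88]
81 [-1.52 -7.68]
```

```bash
python3 -m handwheel '[-0.3,-0.6,0,0,0,0,-0.6,-1.4,0,0,0,0,-0.85,-2.1,0,0,0,0,-1.1,-2.9,0,0,0,0,-1.1,-2.9,0,0,0,0]';python3 gate.py
```

```text
time_s: 14.4
tcp_pos: [0.4499, -0.1306, 0.1671]
eef_rot: [-179.9, -0.3, 159.9]
contact_force: [5.1, 1.2, -3.3]
gripper_width: 0.0152
gate 63.302311975398815 r 0.15329089026095669 F [ 5.1  1.2 -3.3] w 0.015151200231556528 14.4
66 [-0.16 -0.7 ]
69 [-0.3  -1.49]
72 [-0.39 -2.29]
75 [-0.45 -3.09]
78 [-0.46 -3.89]
81 [-0.43 -4.7 ]
```

```bash
python3 -m handwheel '[-0.2,-0.7,0,0,0,0,-0.3,-1.5,0,0,0,0,-0.4,-2.3,0,0,0,0,-0.45,-3.1,0,0,0,0,-0.45,-3.9,0,0,0,0,-0.4,-4.7,0,0,0,0,-0.4,-4.7,0,0,0,0]';python3 gate.py; python3 - <<'E'
from h import *
cap('wrist','w8.png');cap('top','t8.png');cap('scene','s8.png')
for n,c in(('t8',(140,380,260,520)),('s8',(130,330,150,410))):
    a=cv2.imread(f'pics/{n}.png')[c[0]:c[1],c[2]:c[3]];cv2.imwrite(f'pics/{n}c.png',cv2.resize(a,None,fx=2.5,fy=2.5))
E
```

```text
time_s: 15.1
tcp_pos: [0.4455, -0.1785, 0.1671]
eef_rot: [-179.9, -0.4, 159.8]
contact_force: [1.6, 2.5, 0.6]
gripper_width: 0.0155
gate -278.6490713773636 r 0.153417108084926 F [1.6 2.5 0.6] w 0.015456480480648249 15.1
-275 [ 0.1  -0.97]
-272 [ 0.23 -1.77]
-269 [ 0.39 -2.55]
-266 [ 0.6  -3.33]
-263 [ 0.85 -4.09]
-260 [ 1.14 -4.84]
-257 [ 1.47 -5.57]
-254 [ 1.83 -6.29]
-251 [ 2.24 -6.98]
-248 [ 2.68 -7.66]
-245 [ 3.15 -8.3 ]
-242 [ 3.66 -8.93]
-239 [ 4.19 -9.52]
-236 [  4.76 -10.09]
-233 [  5.36 -10.63]
-230 [  5.99 -11.13]
-227 [  6.64 -11.6 ]
-224 [  7.31 -12.04]
-221 [  8.01 -12.44]
-218 [  8.72 -12.8 ]
-215 [  9.46 -13.13]
-212 [ 10.21 -13.42]
-209 [ 10.97 -13.66]
-206 [ 11.75 -13.87]
-203 [ 12.53 -14.03]
-200 [ 13.33 -14.16]
-197 [ 14.13 -14.24]
-194 [ 14.93 -14.28]
-191 [ 15.73 -14.28]
-188 [ 16.53 -14.24]
-185 [ 17.33 -14.15]
-182 [ 18.13 -14.03]
-179 [ 18.91 -13.86]
-176 [ 19.69 -13.65]
-173 [ 20.45 -13.4 ]
-170 [ 21.2  -13.11]
-167 [ 21.93 -12.78]
-164 [ 22.65 -12.42]
-161 [ 23.34 -12.01]
-158 [ 24.02 -11.57]
-155 [ 24.66 -11.1 ]
-152 [ 25.29 -10.6 ]
-149 [ 25.88 -10.06]
-14
[... 625 characters left out ...]
-44 [23.3  14.15]
-41 [22.6  14.55]
-38 [21.89 14.91]
-35 [21.15 15.24]
-32 [20.4  15.52]
-29 [19.64 15.77]
-26 [18.86 15.98]
-23 [18.08 16.14]
-20 [17.28 16.27]
-17 [16.48 16.35]
-14 [15.68 16.39]
-11 [14.88 16.39]
-8 [14.08 16.35]
-5 [13.28 16.26]
-2 [12.49 16.14]
1 [11.7  15.97]
4 [10.92 15.76]
7 [10.16 15.51]
10 [ 9.41 15.22]
13 [ 8.68 14.89]
16 [ 7.96 14.53]
19 [ 7.27 14.12]
22 [ 6.6  13.68]
25 [ 5.95 13.21]
28 [ 5.32 12.7 ]
31 [ 4.73 12.17]
34 [ 4.16 11.6 ]
37 [ 3.62 11.  ]
40 [ 3.12 10.37]
43 [2.65 9.72]
46 [2.21 9.05]
49 [1.81 8.35]
52 [1.45 7.64]
55 [1.12 6.9 ]
58 [0.84 6.15]
61 [0.59 5.39]
64 [0.38 4.61]
67 [0.22 3.83]
70 [0.09 3.03]
73 [0.01 2.23]
76 [-0.03  1.43]
79 [-0.03  0.63]
```

View pics/w8.png

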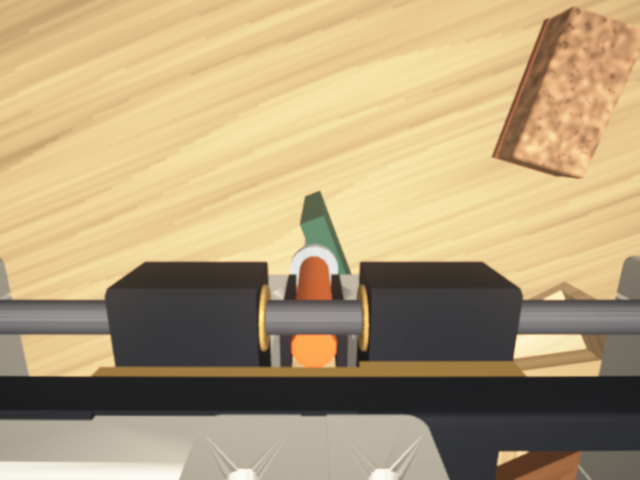

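View pics/t8c.png

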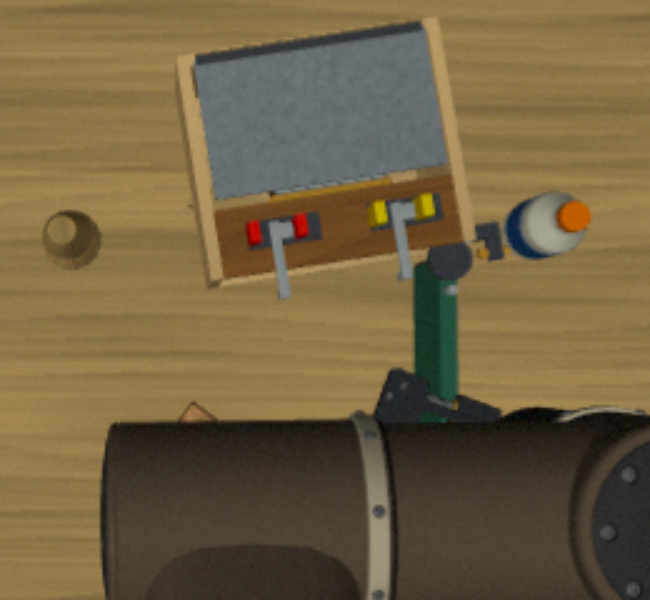

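View pics/s8c.png

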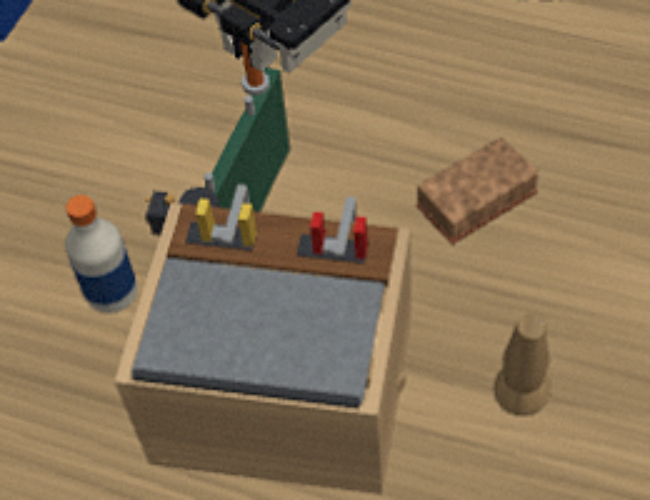

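The gate is at about 81° (post pinched, forces small), both catches look squeezed, and the bystanders stand in place. Last, I'll check the flap angle and both tab positions by projection.

```bash
python3 - <<'E'
from h import *;import pickle
b=eval(open('box.txt').read())
for n,f,o in(('top','t8',(260,140)),('scene','s8',(150,130))):
    _,d=pickle.load(open(n+'0.pkl','rb'))
    im=cv2.imread(f'pics/{f}.png');c=(o[1],o[1]+100,o[0]+50,o[0]+200) if n=='top' else (200,300,190,320)
    a=cv2.resize(im[c[0]:c[1],c[2]:c[3]],None,fx=5,fy=5,interpolation=cv2.INTER_CUBIC)
    for t,col in((0,(255,0,255)),(.1,(0,255,0))):
        for q in proj(d,box2w(b,[flap(t,.111,y) for y in(-.092,-.046,0,.046,.092)])): cv2.drawMarker(a,tuple(int(v) for v in np.round((q-[c[2],c[0]]+.5)*5-.5)),col,0,9)
    for q in proj(d,box2w(b,[[-.065,y,.19] for y in(.068,.032,-.028,-.064)])): cv2.drawMarker(a,tuple(int(v) for v in np.round((q-[c[2],c[0]]+.5)*5-.5)),(255,255,0),0,9)
    cv2.imwrite(f'pics/{f}o.png',a)
print(sensors.get_state()['time_s'])
E
```

```text
15.25
```

View pics/t8o.png

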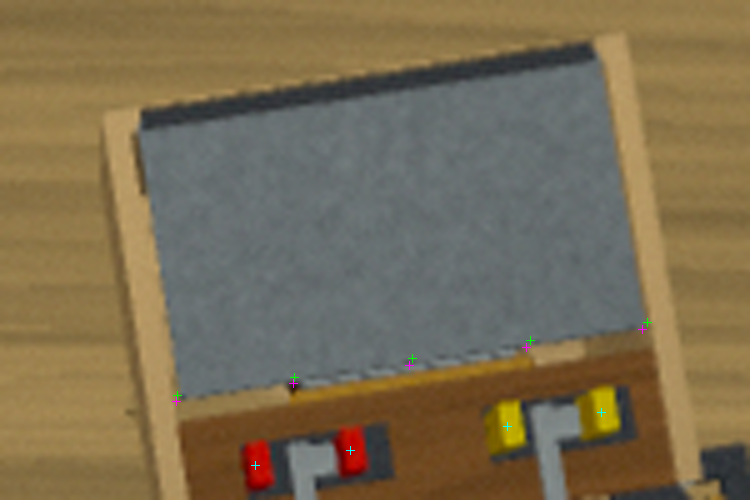

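View pics/s8o.png

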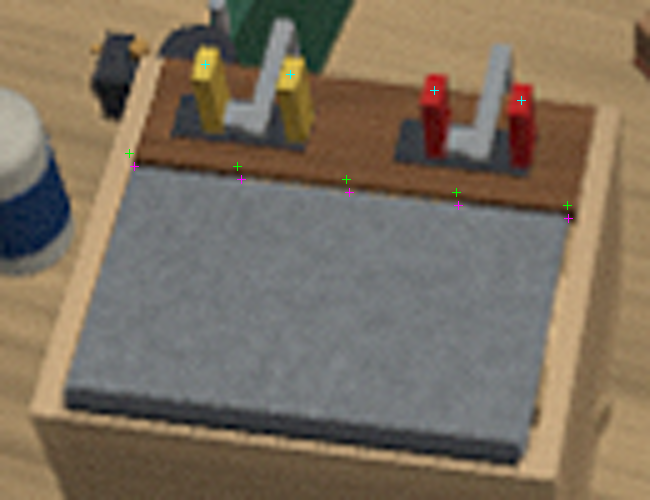

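```bash
python3 -m handwheel '[0,0,0,0,0,0,0,0,0,0,0,0]'; python3 gate.py|head -1; python3 -c "
from h import *
print(r.close_job())"
```

```text
time_s: 15.45
tcp_pos: [0.4455, -0.1774, 0.1671]
eef_rot: [-179.9, -0.4, 159.9]
contact_force: [1.4, 1.9, -0.2]
gripper_width: 0.0154
gate -279.04588212886114 r 0.15341591259594067 F [ 1.4  1.9 -0.2] w 0.015449876533807113 15.45
the job is handed in; nothing more can be done
None
```

The job is done and handed in at about 15.5 s, with the fingers still pinching the post and holding the gate open.

- **Flap:** I pressed it down onto its stop. The push met 19 N with the edge at 155.9 mm, and later pictures show it level.
- **Catches:** I squeezed red first, then yellow. Each stopped at about 43.4–43.6 mm between the fingers (fully squeezed is 44 mm). In the top picture both sliding tabs sit at full travel.
- **Gate:** I swung it past the click. It reads about 81° from the arm pose, with a 15.4 mm grip on the 16 mm post and about 2 N on the tool.
- **Bystanders:** The last pictures show the spindle, sanding block and bottle undisturbed. The arm hid part of the block in the top view.

**Small disagreements:**
- **Post radius:** the post's radius from the hinge measured 153.4 mm against the stated 155 mm, within calibration error.
- **Swing force:** the tool force briefly reached about 25 N part-way through the swing because of that error, then eased.
- **Scene view:** the scene camera's overlay was about 2 pixels off from the top and wrist views.

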